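# Set the valve and draw the sampling piston to its blue band

### The arm

A 7-joint arm with a two-finger parallel gripper is mounted at the origin on the work surface. World frame = base frame: x ahead of the robot, y to its left, z up, the work surface at z = 0. Lengths are in m, angles in rad, forces in N, time in s.
With the tool pointing down it reaches from about 0.4 to 0.875 m from the base axis. Payload 6.5 kg.
Tool frame: the origin (TCP) lies on the centre line of the jaws, within the pads' length; the fingertips stand 14 mm ahead of it and the grasp point (between the pads) lies 5 mm behind it (ctrl.nose_length is the distance from the TCP to the fingertips, in m); z points along the fingers, x is the direction in which the jaws open and shut, and the axes are right-handed (so a half turn about z gives the same grasp; the last joint's range is limited). The gripper opens to 85 mm and grips with 20 to 120 N. Pads are 22 mm wide; open, the fingers measure 114 mm over their backs; the gripper's body (76 mm by 85 mm) begins 54 mm behind the grasp point. The pads swing forward as they close: fully open they stand 13 mm farther back than shut.
Start: joints at [1.178, 0.536, -0.004, 1.538, 0.003, 1.067, -0.071], TCP at [0.209, -0.616, 0.245] pointing down, gripper open.
Joint ranges: [-2.7, 2.7], [-0.37, 2.16], [-1.27, 1.26], [0.24, 2.4], [-1.31, 4.45], [0.19, 1.91], [-2.76, 2.76]. Speed limits (rad/s): [2.39, 2.39, 3.14, 3.14, 3.14, 3.14, 3.14].

### API

Orientations are given as a rotation vector (axis times angle).
In Python, from rig import telemetry, viewer, ctrl gives the robot as it stands.
- The arm moves only by the tool servo_tool, never from a script. Its argument "series" is a list that holds one entry, the list of rows, each a list of 7 numbers: the finger opening in cm, from 0 to 8.54, then the shift along the tool's x, y, z in cm, then the turn, a rotation vector about the tool's x, y, z in degrees. A call has 1 to 10 rows; each row is the pose to reach, as a shift and turn from the pose commanded when the call began, along the tool's axes at that moment; what a row does not reach only later rows make up. A row lasts 1/10 s, in which the tool goes at most 50 mm and 8.59 degrees, less where a joint would pass 70% of its speed; a pose out of reach is approached as far as the arm can. A call with a gripper value outside its range is refused whole. The fingers move at their own pace and stop on an object; "newtons" is the grip in N (left out, the last holds). Time passes only in rows, so rows that repeat a pose let the fingers close. It gives the time, the measured TCP pose, the force and the opening at its end, in the units of the state.
- telemetry.get_obs(): the state, without advancing time (a new reading comes with each control period).
- viewer.read_camera(name): name is "side" or "top"; returns (picture, depth): 384x512x3 uint8, red, green, blue; 384x512 float32, m along the optical axis (not along the pixel's ray), 0 where there is no reading.
- viewer.camera_params(name): a dict with "fx", "fy", "cx", "cy" (pixels), "dist_coeffs" ([k1, k2, p1, p2, k3] as OpenCV has them; the pictures are not rectified), "origin" and "orientation" of the camera in the world. Camera axes: x right, y down, z forward; pixel columns grow to the right and rows downward; lengths in m; the calibration is good to about 2 mm. A picture is of the moment at which its call begins. camera_params takes no time and is no camera call.
- ctrl.hand_in(): hands the job in, once; it reports no verdict.
The state is a dict: "clock": time; "joints": joint angles; "dq": joint speeds; "tau": joint torques, N m; "tcp_pos": TCP position; "tcp_rot": TCP orientation; "force": force on the tool from outside, world axes, zero at the start; "wrist_torque": the same for the moment, N m; "grip_width": opening from 0.0 (shut) to 1.0 (fully open).
Only numpy, scipy, OpenCV 4.12 (cv2) and the standard library are available. Lean on these libraries where they do the work, as an engineer would, in place of code of your own. Each camera call takes 0.05 s, during which the arm holds its last target.

### The job

On the air-sampling unit, first turn the black valve knob clockwise until its white pointer stands on the orange mark of the ring around it. Then grip the piston's black head and draw it straight up out of its bore, without forcing it sideways, until the whole blue band shows above the bore but the red band is still hidden (never let the red band show), and finish still holding it steady there, as it drops back if let go. Leave the knob on its mark and the other things on the bench where they are.

Things in the scene. Friction and masses are not known exactly. Their poses are not given: they have to be found in the camera images.
- deck: fixed dark steel base plate of the sampling unit, 150 (x) x 300 (y) x 12 mm, origin under its centre; carries the two square modules side by side along its y axis, centres 80 mm either side of the middle (which one is on which side varies)
- valve_module: fixed white block 100 x 100 x 110 mm standing on the plate, its top 122 mm above the bench; origin at the centre of its underside, axes as the deck's; the valve knob is on the centre of its top
- knob (a joint): angle of the valve knob, 0 to 2.2 rad, growing clockwise seen from above; at 0 the pointer points along the valve module's +y. It takes about 0.06 N m to turn and stays where it is left
- knob_grip (a point): point on the knob's vertical axis at gripping height, 32 mm above the module's top. The knob is a black round skirt (60 mm across, top 11 mm above the module) with an upright bar grip on it, 56 mm long, 14 mm wide, its top 45 mm above the module; x axis of this point runs along the bar towards the pointer
- pointer (a point): where the knob's white pointer points to: 40 mm from the knob's axis along the bar, over the ring. A white line on the bar's top and a white tip on the skirt show this end of the bar
- index_ring: fixed aluminium ring plate, 92 mm across, 3 mm thick, lying on the valve module under the knob; origin on the knob's axis, its x axis points to the orange mark. Its direction varies, always 0.6 to 1.4 rad clockwise of the pointer at the start
- mark (a point): centre of the orange mark (13 mm wide along the circle), 40 mm from the knob's axis. The pointer stands on the mark when the pointer point is within 6.5 mm of this point, seen from above (0.16 rad)
- piston_module: fixed aluminium block 100 x 100 x 110 mm on the plate, its top 122 mm above the bench; origin at the centre of its underside, axes as the deck's; a vertical bore of 17 mm diameter, 100 mm deep, opens in the middle of its top
- bore_mouth (a point): centre of the bore's mouth, level with the top of the piston module; z up along the bore
- piston: loose piston, about 0.2 to 0.4 kg: steel rod 16 mm in diameter and 112 mm long with a black cylindrical head on top (28 mm diameter, 36 mm high). Origin at the foot of the rod, z along it to the head. At the start it stands on the floor of the bore, the head's underside 12 mm above the mouth. The rod has a blue band (30 to 46 mm below the mouth when home) and a red band (62 to 85 mm below it)
- piston_zero (a point): point on the rod's axis that is level with the bore's mouth when the piston is home; its height above the mouth is the draw. The blue band shows whole from 46 mm of draw, the red band begins to show at 62 mm, so about 54 mm is right
- piston_head (a point): point on the piston's axis in the middle of its black head, 30 mm above piston_zero, the place to grip (from any side). A grip centred within about 3 mm draws freely; one farther off pushes the rod sideways and it binds in the bore
- tube_rack: loose white rack 62 x 130 x 60 mm with ten capped tubes (98 mm high in all), beside the unit; origin under its centre; leave alone
- bottle: loose amber bottle, 60 mm diameter, 115 mm high, orange cap, beside the unit; origin under its centre; leave alone
- tip_box: loose purple pipette tip box 85 x 120 x 75 mm, behind the unit; origin under its centre; leave alone
- well_plate: loose white well plate 86 x 128 x 14 mm, between robot and unit; origin under its centre; leave alone
- beaker: loose glass beaker, 66 mm diameter, 85 mm high, behind the unit; origin under its centre; leave alone
There are look-alikes about, which are no part of the job. Of the things that look like the piston, the smallest one is meant.

How it is judged:
On the way, in this order (a step that is already met when the one before it is completed fails the run):
1. the knob's pointer stands on the orange mark while the piston is still home, and the knob is at rest (horizontal distance between pointer and mark below 0.0065 m and z of piston_zero in the frame of bore_mouth below 0.008 m and velocity of joint knob between -0.1 and 0.1 rad/s), for 0.3 s.
2. the piston, held by the gripper, has been drawn by 20 mm or more (z of piston_zero in the frame of bore_mouth above 0.02 m and contact force between the fingers and piston above 1.5 N), for 0.1 s.
At the end, for the whole second after the job is handed in: Gripper still holding the piston (over 1.5 N), drawn 46 to 62 mm (up to 1 mm over), still (under 10 mm/s) and in line with the bore (0.04 rad); pointer within 6.5 mm of the mark's centre; bystanders within 20 mm of where they stood (z of piston_zero in the frame of bore_mouth between 0.0455 and 0.063 m and contact force between the fingers and piston above 1.5 N and linear speed of piston below 0.01 m/s and angle between the z axis of piston and the z axis of piston_module, either way round below 0.04 rad and horizontal distance between piston_zero and bore_mouth below 0.005 m and horizontal distance between pointer and mark below 0.0065 m and distance of each of tube_rack, bottle, tip_box, well_plate, beaker from where it was at the start of the episode below 0.02 m); the arm keeps its last pose, push and grip.
It fails at once if the piston drawn so far that the red band clearly shows (over 65 mm) (z of piston_zero in the frame of bore_mouth above 0.065 m).
It fails at once if the piston drawn by more than 12 mm while the pointer is off the mark (z of piston_zero in the frame of bore_mouth above 0.012 m and horizontal distance between pointer and mark above 0.0065 m).
It fails at once if the piston dragged against its bore with over 40 N while being drawn (past 5 mm) (z of piston_zero in the frame of bore_mouth above 0.005 m and contact force between piston and piston_module above 40 N).
It fails at once if a bystander pushed away by more than 30 mm or tipped over (distance of any of tube_rack, bottle, tip_box, well_plate, beaker from where it was at the start of the episode above 0.03 m or angle between any of tube_rack, bottle, tip_box, well_plate, beaker's own z axis and vertical above 0.5 rad).
It also fails if it takes over 45 s, if anything falls off the work surface, if the arm or the gripper's body presses on something with over 40 N, if the wrist force passes 120 N, or if a joint passes its speed limit or range.

## Working session

There is one attempt and no reset: what is moved stays moved. The work goes in short steps, Python scripts to look and compute and a tool call to move; the robot and the scene stay as the last step left them, time stands still between calls to the robot, and variables do not carry over. Pictures are saved under pics/ and viewed, and the job is handed in when it is done.

Besides the shell and the picture viewer there is one more tool, called after "Emit:" as name([rows], argument=value, ...), one row to a line, values as JSON. servo_tool: Moves the arm, as the interface text tells. Its arguments: {"type":"object","properties":{"series":{"type":"array","items":{"type":"array","items":{"type":"array","items":{"type":"number"}}}},"newtons":{"type":"number"}},"required":["series"]}

```bash
ls; mkdir -p pics; python3 - <<'E'
from rig import telemetry, viewer, ctrl
import cv2,numpy as np
print(telemetry.get_obs()); print(ctrl.nose_length)
for n in("side","top"):
    im,d=viewer.read_camera(n); cv2.imwrite(f"pics/{n}0.png",im[:,:,::-1]); np.savez(f"pics/{n}0.npz",im=im,d=d)
    print(n,viewer.camera_params(n))
E
```

```text
pics
{'clock': 0.0, 'joints': array([ 1.1778545 ,  0.53716764, -0.00444594,  1.53887184,  0.00260936,
        1.06725668, -0.07119492]), 'dq': array([ 4.02169857e-05, -2.12502700e-04,  1.53938799e-04, -4.24153454e-04,
       -2.97110363e-04, -4.23806732e-04, -1.12390425e-03]), 'tau': array([ 9.05355828e-04, -5.83419836e+01,  1.04838643e+00, -2.59108114e+01,
        1.22724002e-02,  9.45321081e-03,  4.65293084e-06]), 'tcp_pos': array([ 0.20841927, -0.61505171,  0.24441253]), 'tcp_rot': array([-2.55253221e+00,  1.82992929e+00,  2.27862313e-03]), 'force': array([-0.70622494, -0.33898881, -0.66853414]), 'wrist_torque': array([0.00914857, 0.00441069, 0.05439496]), 'grip_width': 0.9980882276674664}
0.014
side {'fx': 472.8119292798053, 'fy': 472.8119292798053, 'cx': 252.62344811824138, 'cy': 199.42272360622832, 'dist_coeffs': array([0.06804581, 0.        , 0.        , 0.        , 0.        ]), 'origin': array([0.15207668, 0.82066298, 0.80002836]), 'orientation': array([-0.6294304 ,  2.5636699 , -1.22819688])}
top {'fx': 440.6324627807055, 'fy': 440.6324627807055, 'cx': 248.36685679021087, 'cy': 199.27333965266772, 'dist_coeffs': array([-0.15381634,  0.        ,  0.        ,  0.        ,  0.        ]), 'origin': array([0.5158853 , 0.07122313, 1.12568387]), 'orientation': array([-2.1877035 ,  2.21987593, -0.10212802])}
```

View pics/top0.png

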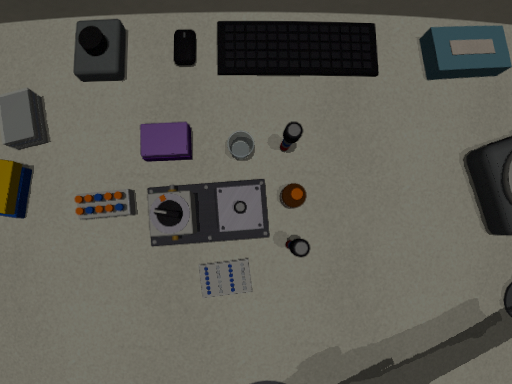

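View pics/side0.png

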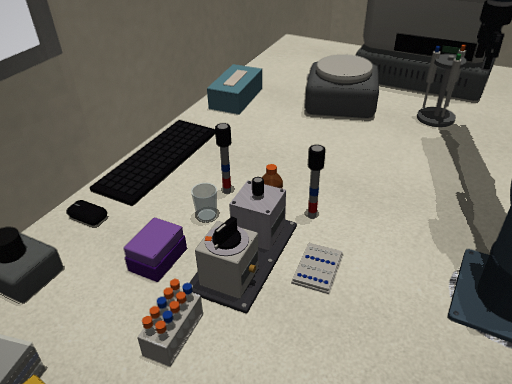

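```bash
cat > h.py <<'E'
import numpy as np,cv2
from rig import telemetry,viewer,ctrl
from scipy.spatial.transform import Rotation as R
P={n:viewer.camera_params(n) for n in("side","top")}
def ray(n,uv):
    p=P[n];K=np.array([[p['fx'],0,p['cx']],[0,p['fy'],p['cy']],[0,0,1.]])
    q=cv2.undistortPoints(np.array(uv,float).reshape(-1,1,2),K,p['dist_coeffs']).reshape(-1,2)
    return p['origin'],R.from_rotvec(p['orientation']).apply(np.c_[q,np.ones(len(q))])
def onz(n,uv,z):
    o,d=ray(n,uv); return o+d*((z-o[2])/d[:,2])[:,None]
def proj(n,X):
    p=P[n];K=np.array([[p['fx'],0,p['cx']],[0,p['fy'],p['cy']],[0,0,1.]])
    Rw=R.from_rotvec(p['orientation']).inv();rv=Rw.as_rotvec();t=-Rw.apply(p['origin'])
    return cv2.projectPoints(np.array(X,float).reshape(-1,1,3),rv,t,K,p['dist_coeffs'])[0].reshape(-1,2)
def crop(im,x0,x1,y0,y1,s,f):
    cv2.imwrite(f,cv2.resize(im[y0:y1,x0:x1,::-1],None,fx=s,fy=s,interpolation=cv2.INTER_CUBIC))
E
python3 - <<'E'
from h import *
a=np.load("pics/top0.npz")['im'];crop(a,140,280,170,255,5.5,"pics/topc.png")
a=np.load("pics/side0.npz")['im'];crop(a,185,300,165,310,4.1,"pics/sidec.png")
E
```

```text
(no output)
```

View pics/topc.png

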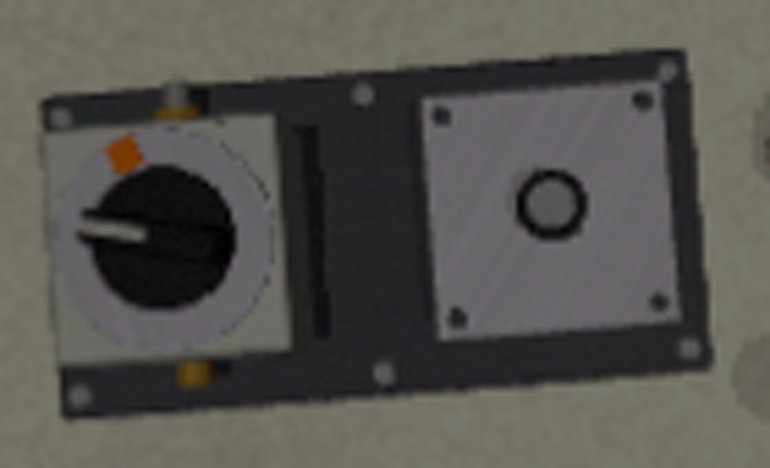

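View pics/sidec.png

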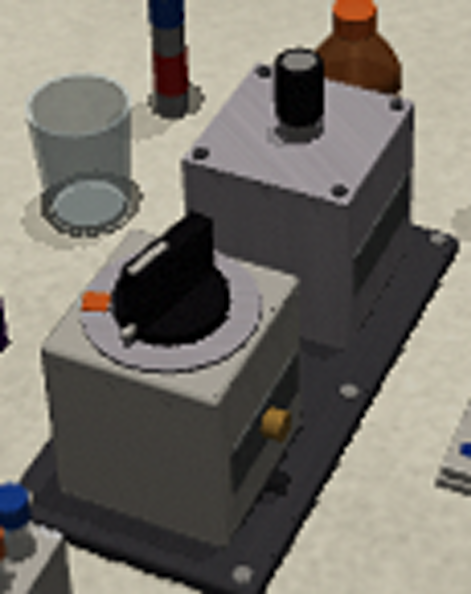

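```bash
python3 - <<'E'
from h import *
S=5.5
c=lambda U,V:((U+.5)/S-.5+140,(V+.5)/S-.5+170)
a=np.load("pics/top0.npz")['im'];hsv=cv2.cvtColor(a,cv2.COLOR_RGB2HSV)
m=cv2.inRange(hsv,(3,150,90),(16,255,255));m[:,:150]=0;m[:,200:]=0
n,l,st,ce=cv2.connectedComponentsWithStats(m)
for i in range(1,n):
    if st[i][4]>5: print("orange top",st[i],ce[i],onz("top",ce[i],.125))
# deck corners & mod corners
dk=onz("top",[c(40,100),c(686,50),c(712,370),c(64,418)],.012);print("deck",dk.round(4),dk.mean(0).round(4))
pm=onz("top",[c(420,98),c(660,80),c(682,322),c(438,341)],.122);print("pm",pm.round(4),pm.mean(0).round(4))
vm=onz("top",[c(43,132),c(277,114),c(293,350),c(58,366)],.122);print("vm",vm.round(4),vm.mean(0).round(4))
h=onz("top",[c(551,205)],.170);print("head top",h)
b=onz("top",[c(145,236),],.167);print("white line inner end",b, "tip line outer",onz("top",[c(90,226)],.167))
# side
K=4.1
cs=lambda U,V:((U+.5)/K-.5+185,(V+.5)/K-.5+165)
print("head side",onz("side",[cs(301,62)],.170))
ps=onz("side",[cs(258,63),cs(412,103),cs(345,206),cs(184,163)],.122);print("pm side",ps.round(4),ps.mean(0).round(4))
vs=onz("side",[cs(140,230),cs(299,277),cs(218,404),cs(44,350)],.122);print("vm side",vs.round(4),vs.mean(0).round(4))
a=np.load("pics/side0.npz")['im'];hsv=cv2.cvtColor(a,cv2.COLOR_RGB2HSV)
print("mark side",onz("side",[cs(96,301)],.125), "line",onz("side",[cs(135,268),cs(166,243)],.167),"tip skirt",onz("side",[cs(127,333)],.133))
# depth-based head check
D=np.load("pics/top0.npz")['d'];u=np.array(c(551,205)).round().astype(int);print(D[u[1],u[0]])
E
```

```text
orange top [159 195   7   6  28] [162.14285714 197.64285714] [[0.58495004 0.23716985 0.125     ]]
deck [[ 0.6184  0.295   0.012 ]
 [ 0.6376 -0.0041  0.012 ]
 [ 0.4897 -0.0134  0.012 ]
 [ 0.4718  0.2844  0.012 ]] [0.5544 0.1405 0.012 ]
pm [[0.6069 0.1143 0.122 ]
 [0.6131 0.0144 0.122 ]
 [0.5124 0.007  0.122 ]
 [0.5061 0.1081 0.122 ]] [0.5596 0.061  0.122 ]
vm [[0.5949 0.2716 0.122 ]
 [0.601  0.1738 0.122 ]
 [0.5032 0.168  0.122 ]
 [0.4977 0.2657 0.122 ]] [0.5492 0.2198 0.122 ]
head top [[0.55947419 0.06107438 0.17      ]]
white line inner end [[0.54951993 0.22198417 0.167     ]] tip line outer [[0.55376163 0.24389627 0.167     ]]
head side [[0.56024207 0.06014218 0.17      ]]
pm side [[0.6137 0.0145 0.122 ]
 [0.5157 0.0091 0.122 ]
 [0.5091 0.1081 0.122 ]
 [0.6054 0.1154 0.122 ]] [0.5609 0.0618 0.122 ]
vm side [[0.5977 0.1749 0.122 ]
 [0.5049 0.1694 0.122 ]
 [0.4978 0.2667 0.122 ]
 [0.593  0.2739 0.122 ]] [0.5484 0.2212 0.122 ]
mark side [[0.58709187 0.23479141 0.125     ]] line [[0.55564157 0.24287846 0.167     ]
 [0.55156199 0.2203096  0.167     ]] tip skirt [[0.55590978 0.25428351 0.133     ]]
0.9526848
```

```bash
cat >> h.py <<'E'
def down(yaw):
    a=np.radians(yaw)/2; return R.from_rotvec(np.pi*np.array([np.cos(a),np.sin(a),0]))
def rel(pos,yaw,base=None):
    o=telemetry.get_obs();p0,r0=(o['tcp_pos'],R.from_rotvec(o['tcp_rot'])) if base is None else base
    s=r0.inv().apply(np.array(pos)-p0)*100;t=np.degrees((r0.inv()*down(yaw)).as_rotvec())
    print("shift cm",s.round(2),"turn deg",t.round(2));return s,t
def state():
    o=telemetry.get_obs();r=R.from_rotvec(o['tcp_rot']);x=r.apply([1,0,0]);z=r.apply([0,0,1])
    print("t%.2f"%o['clock'],"tcp",o['tcp_pos'].round(4),"yaw %.2f"%np.degrees(np.arctan2(x[1],x[0])),"z",z.round(4),"F",o['force'].round(1),"T",o['wrist_torque'].round(2),"w %.3f"%o['grip_width'],"j",o['joints'].round(2))
E
python3 - <<'E'
from h import *
state()
rel((.45,-.38,.33),-45); rel((.549,.2204,.30),-11.5)
print(onz("top",[(293,131),(301,247)],.15), onz("side",[(223,128),(317,150)],.17))
E
```

```text
t0.10 tcp [ 0.2084 -0.6151  0.2445] yaw -71.27 z [-6.0e-04  1.4e-03 -1.0e+00] F [0.7 0.3 0.2] T [ 0.01 -0.01 -0.01] w 0.998 j [ 1.18  0.54 -0.    1.54  0.    1.07 -0.07]
shift cm [-14.52 -30.42  -8.53] turn deg [-1.000e-02  9.000e-02 -2.627e+01]
shift cm [-68.2  -59.08  -5.45] turn deg [-4.000e-02  8.000e-02 -5.977e+01]
[[ 0.73022023 -0.06178175  0.15      ]
 [ 0.46916939 -0.07375462  0.15      ]] [[ 0.75063692 -0.10364252  0.17      ]
 [ 0.48833594 -0.11336082  0.17      ]]
```

Emit:
servo_tool([
  [[8.5, 0, 0, -5, 0, 0, 0], [8.5, -3, -4, -8.5, 0, 0, -4], [8.5, -7, -10, -10, 0, 0, -12], [8.5, -10, -15, -10, 0, 0, -18], [8.5, -13, -20, -10, 0, 0, -24], [8.5, -16, -24, -10, 0, 0, -30], [8.5, -20, -27, -10, 0, 0, -36], [8.5, -24, -30, -10, 0, 0, -42], [8.5, -28, -33, -10, 0, 0, -48], [8.5, -32, -36, -10, 0, 0, -54]],
], newtons=30)

```text
clock: 1.1
tcp_pos: [0.4314, -0.24, 0.345]
tcp_rot: [3.107, -0.465, -0.0]
force: [1.6, 0.2, -0.0]
grip_width: 0.995
```

```bash
python3 - <<'E'
from h import *
state()
rel((.549,.2204,.30),-11.5)
E
```

```text
t1.10 tcp [ 0.4314 -0.24    0.345 ] yaw -17.03 z [-3.e-04 -0.e+00 -1.e+00] F [ 1.6  0.2 -0. ] T [-0.02 -0.04 -0.02] w 0.995 j [ 0.75  0.19 -0.38  1.8   0.08  1.17  0.05]
shift cm [ -2.23 -47.46   4.5 ] turn deg [ 0.01  0.02 -5.53]
```

Emit:
servo_tool([
  [[8.5, -0.5, -4, 0, 0, 0, -1], [8.5, -1, -9, 0, 0, 0, -2], [8.5, -1, -14, 0, 0, 0, -3], [8.5, -1.5, -19, 0, 0, 0, -4], [8.5, -1.5, -24, 0, 0, 0, -5], [8.5, -2, -29, 0, 0, 0, -5.5], [8.5, -2, -34, 0, 0, 0, -5.5], [8.5, -2.2, -39, 0, 0, 0, -5.5], [8.5, -2.2, -44, 2, 0, 0, -5.5], [8.5, -2.2, -47.5, 4.5, 0, 0, -5.5]],
])

```text
clock: 2.1
tcp_pos: [0.5521, 0.2212, 0.3007]
tcp_rot: [-3.123, 0.321, -0.004]
force: [0.6, -0.5, -0.5]
grip_width: 0.994
```

Emit:
servo_tool([
  [[8.5, 0, 0, 0, 0, 0, 0], [8.5, 0, 0, 0, 0, 0, 0]],
])

```text
clock: 2.3
tcp_pos: [0.5505, 0.2186, 0.299]
tcp_rot: [3.124, -0.319, -0.004]
force: [0.8, -0.6, -0.2]
grip_width: 0.99
```

```bash
python3 - <<'E'
from h import *
state()
rel((.549,.2204,.154),-11.5)
im,d=viewer.read_camera("side");crop(im,120,320,100,320,2.7,"pics/side1.png")
E
```

```text
t2.30 tcp [0.5505 0.2186 0.299 ] yaw -11.67 z [-2.6e-03 -7.0e-04 -1.0e+00] F [ 0.8 -0.6 -0.2] T [-0.04 -0.04  0.05] w 0.990 j [ 0.    0.46 -0.63  1.61  0.29  1.17 -0.89]
shift cm [-0.15 -0.17 14.5 ] turn deg [ 0.07  0.14 -0.17]
```

View pics/side1.png

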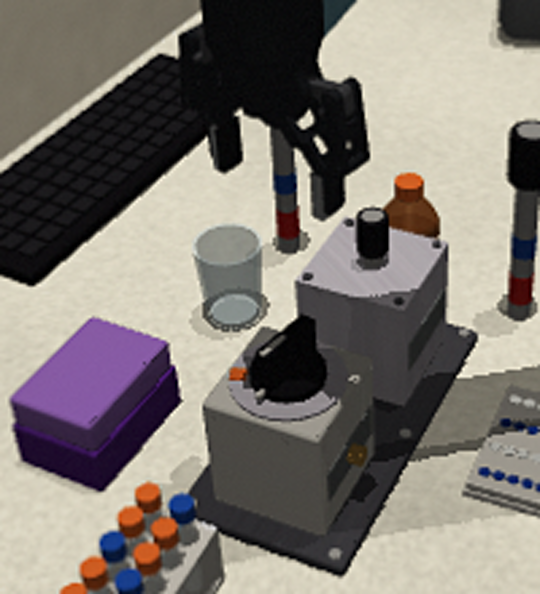

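Emit:
servo_tool([
  [[7, -0.15, -0.17, 4, 0, 0, 0], [6, -0.15, -0.17, 8, 0, 0, 0], [6, -0.15, -0.17, 11.5, 0, 0, 0], [6, -0.15, -0.17, 13.5, 0, 0, 0], [6, -0.15, -0.17, 14.5, 0, 0, 0], [6, -0.15, -0.17, 14.5, 0, 0, 0], [6, -0.15, -0.17, 14.5, 0, 0, 0]],
])

```text
clock: 3.05
tcp_pos: [0.5511, 0.2198, 0.1568]
tcp_rot: [-3.124, 0.324, -0.003]
force: [0.7, 0.7, 0.1]
grip_width: 0.705
```

```bash
python3 - <<'E'
from h import *
state()
rel((.549,.2204,.154),-11.5)
im,d=viewer.read_camera("side");crop(im,185,300,165,310,4.1,"pics/side2.png")
im,d=viewer.read_camera("top");crop(im,140,280,170,255,5.5,"pics/top2.png")
E
```

```text
t3.05 tcp [0.5511 0.2198 0.1568] yaw -11.84 z [ 2.3e-03  6.0e-04 -1.0e+00] F [0.7 0.7 0.1] T [ 0.03 -0.   -0.  ] w 0.705 j [-0.05  0.62 -0.56  1.74  0.41  0.9  -0.99]
shift cm [-0.22 -0.01  0.28] turn deg [-0.06 -0.12 -0.34]
```

View pics/side2.png

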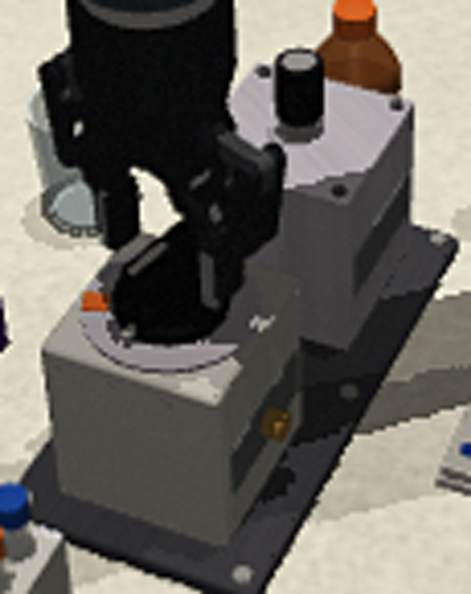

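View pics/top2.png

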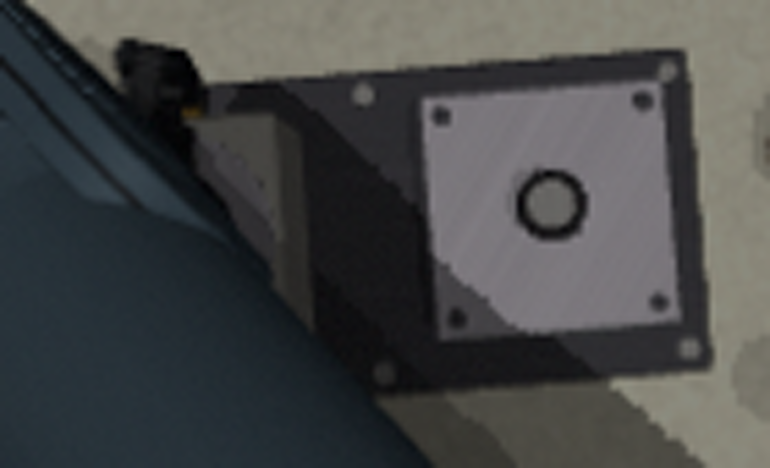

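Emit:
servo_tool([
  [[6, -0.2, 0, 0.1, 0, 0, 0], [6, -0.2, 0, 0.1, 0, 0, 0], [3, -0.2, 0, 0.1, 0, 0, 0], [1, -0.2, 0, 0.1, 0, 0, 0], [0.8, -0.2, 0, 0.1, 0, 0, 0], [0.8, -0.2, 0, 0.1, 0, 0, 0], [0.8, -0.2, 0, 0.1, 0, 0, 0], [0.8, -0.2, 0, 0.1, 0, 0, 0]],
], newtons=30)

```text
clock: 3.95
tcp_pos: [0.5502, 0.2197, 0.1546]
tcp_rot: [-3.124, 0.324, -0.005]
force: [5.3, -1.2, -1.0]
grip_width: 0.156
```

```bash
python3 - <<'E'
from h import *
state()
im,d=viewer.read_camera("side");crop(im,185,300,165,310,4.1,"pics/side3.png")
E
```

```text
t3.95 tcp [0.5502 0.2197 0.1546] yaw -11.84 z [ 0.0035  0.     -1.    ] F [ 5.3 -1.2 -1. ] T [-0.23 -0.94 -0.02] w 0.156 j [-0.05  0.62 -0.56  1.74  0.41  0.9  -0.99]
```

View pics/side3.png

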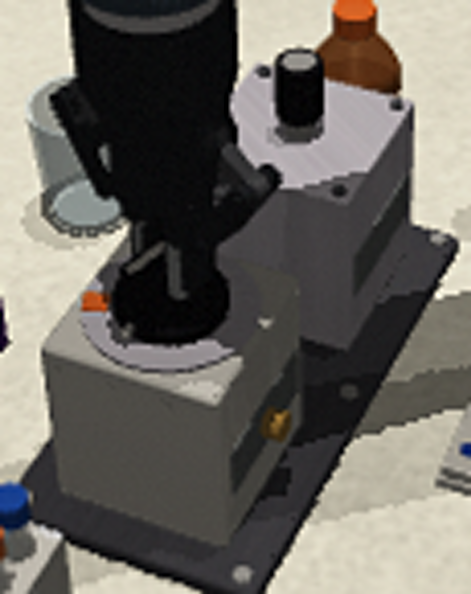

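Emit:
servo_tool([
  [[0.8, 0, 0, 0, 0, 0, 5], [0.8, 0, 0, 0, 0, 0, 10], [0.8, 0, 0, 0, 0, 0, 16], [0.8, 0, 0, 0, 0, 0, 22], [0.8, 0, 0, 0, 0, 0, 28], [0.8, 0, 0, 0, 0, 0, 34], [0.8, 0, 0, 0, 0, 0, 40], [0.8, 0, 0, 0, 0, 0, 46], [0.8, 0, 0, 0, 0, 0, 51], [0.8, 0, 0, 0, 0, 0, 54]],
])

```text
clock: 5.0
tcp_pos: [0.549, 0.2208, 0.1546]
tcp_rot: [-2.634, 1.709, -0.002]
force: [2.1, 0.2, 0.2]
grip_width: 0.161
```

Emit:
servo_tool([
  [[0.8, 0, 0, 0, 0, 0, 1], [0.8, 0, 0, 0, 0, 0, 1], [0.8, 0, 0, 0, 0, 0, 1]],
])

```text
clock: 5.3
tcp_pos: [0.549, 0.2208, 0.1546]
tcp_rot: [-2.622, 1.727, -0.002]
force: [4.7, 1.4, -0.2]
grip_width: 0.158
```

```bash
python3 - <<'E'
from h import *
state()
im,d=viewer.read_camera("side");crop(im,185,300,165,310,4.1,"pics/side4.png")
E
```

```text
t5.30 tcp [0.549  0.2208 0.1546] yaw -66.73 z [ 0.0019  0.001  -1.    ] F [ 4.7  1.4 -0.2] T [ 0.27 -0.88 -0.02] w 0.158 j [-0.21  0.57 -0.34  1.76  0.24  0.85 -1.82]
```

View pics/side4.png

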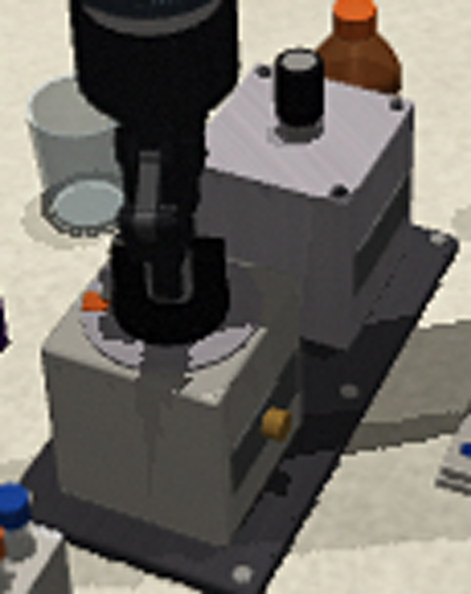

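Emit:
servo_tool([
  [[3, 0, 0, 0, 0, 0, 0], [6, 0, 0, 0, 0, 0, 0], [6, 0, 0, 0, 0, 0, 0], [6, 0, 0, -1, 0, 0, 0], [6, 0, 0, -4, 0, 0, 0], [6, 0, 0, -8, 0, 0, 0], [6, 0, 0, -10, 0, 0, 0], [6, 0, 0, -10, 0, 0, 0]],
])

```text
clock: 6.15
tcp_pos: [0.5498, 0.2215, 0.2584]
tcp_rot: [-2.619, 1.726, -0.006]
force: [0.6, -0.9, 0.3]
grip_width: 0.705
```

```bash
python3 - <<'E'
from h import *
state()
rel((.56,.061,.254),-66.7)
im,d=viewer.read_camera("side");crop(im,185,300,165,310,4.1,"pics/side5.png")
E
```

```text
t6.15 tcp [0.5498 0.2215 0.2584] yaw -66.77 z [ 0.006   0.0026 -1.    ] F [ 0.6 -0.9  0.3] T [ 0.02  0.01 -0.04] w 0.705 j [-0.18  0.45 -0.37  1.67  0.18  1.05 -1.78]
shift cm [15.16  5.39  0.41] turn deg [-0.37  0.   -0.07]
```

View pics/side5.png

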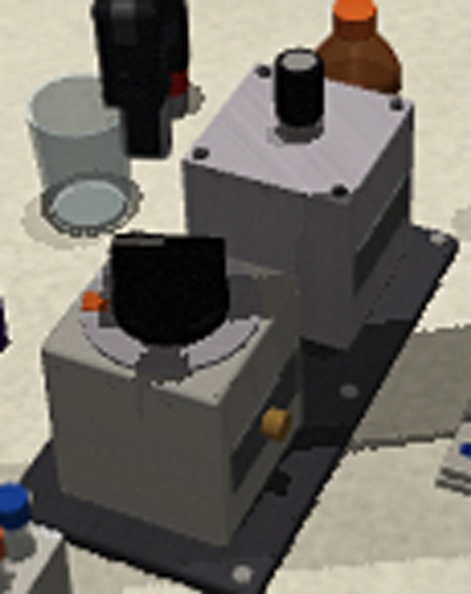

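Emit:
servo_tool([
  [[6, 3, 1.1, 0.1, 0, 0, 0], [6, 6.5, 2.3, 0.2, 0, 0, 0], [6, 10, 3.6, 0.3, 0, 0, 0], [6, 13, 4.6, 0.4, 0, 0, 0], [6, 15, 5.4, 0.4, 0, 0, 0], [6, 15, 5.4, 0.4, 0, 0, 0], [6, 15, 5.4, 0.4, 0, 0, 0]],
])

```text
clock: 6.9
tcp_pos: [0.5569, 0.0616, 0.2494]
tcp_rot: [2.622, -1.729, -0.003]
force: [0.3, -0.2, -0.6]
grip_width: 0.704
```

```bash
python3 - <<'E'
from h import *
state()
im,d=viewer.read_camera("side");crop(im,185,300,165,310,4.1,"pics/side6.png");np.savez("pics/side6.npz",im=im,d=d)
im,d=viewer.read_camera("top");crop(im,140,280,170,255,5.5,"pics/top6.png");np.savez("pics/top6.npz",im=im,d=d)
E
```

```text
t6.90 tcp [0.5569 0.0616 0.2494] yaw -66.80 z [-1.8e-03  3.0e-04 -1.0e+00] F [ 0.3 -0.2 -0.6] T [0.07 0.02 0.02] w 0.704 j [ 0.07  0.4  -0.33  1.76  0.15  1.01 -1.49]
```

View pics/side6.png

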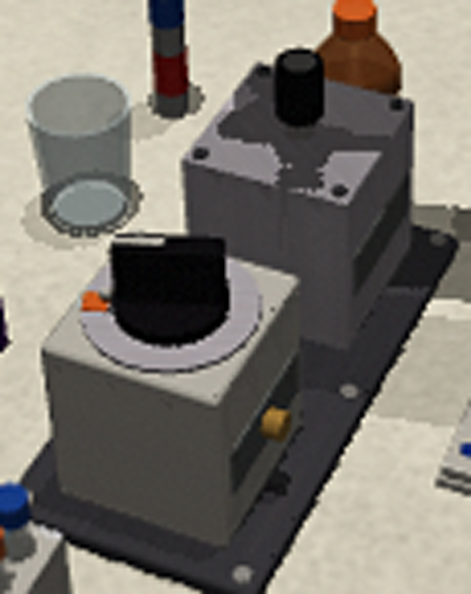

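View pics/top6.png

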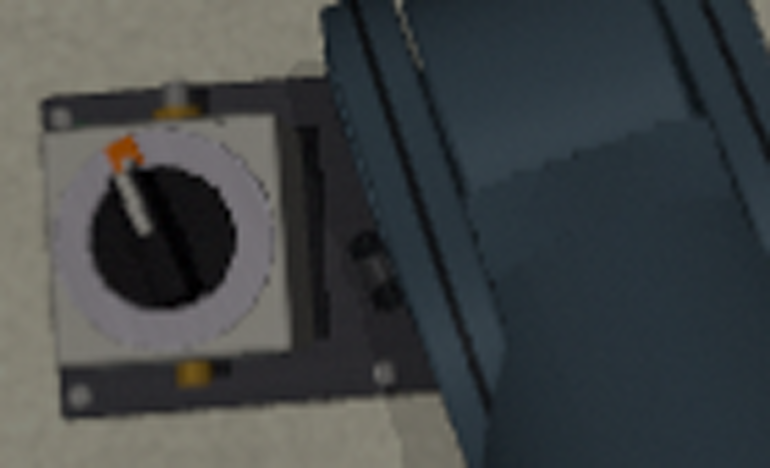

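```bash
python3 - <<'E'
from h import *
S=5.5
c=lambda U,V:((U+.5)/S-.5+140,(V+.5)/S-.5+170)
K=4.1
cs=lambda U,V:((U+.5)/K-.5+185,(V+.5)/K-.5+165)
ax=np.array([.549,.2206])
def ang(p): d=p[:,:2]-ax; print(p.round(4).tolist(),np.degrees(np.arctan2(d[:,1],d[:,0])).round(1),np.hypot(*d.T).round(4))
ang(onz("top",[c(147,232),c(122,172)],.167))
ang(onz("top",[c(124,154)],.125)); ang(onz("top",[c(127,163)],.133))
# original mark by mask in pre-turn pics
for n,z in(("top",.125),("side",.125)):
    a=np.load(f"pics/{n}0.npz")['im'].astype(int)
    w=np.clip(a[:,:,0]-1.3*a[:,:,1]-10,0,None)*1.0
    X=proj(n,[.586,.236,.125])[0].round().astype(int)
    mask=np.zeros_like(w);mask[X[1]-7:X[1]+8,X[0]-7:X[0]+8]=1;w=w*mask
    v,u=np.mgrid[:w.shape[0],:w.shape[1]]
    p=(np.sum(u*w)/w.sum(),np.sum(v*w)/w.sum());print(n,X,p);ang(onz(n,[p],z))
ang(onz("side",[cs(115,240),cs(166,241)],.167))
E
```

```text
[[0.5511, 0.2212, 0.167], [0.575, 0.231, 0.167]] [15.5 21.9] [0.0022 0.028 ]
[[0.5851, 0.2372, 0.125]] [24.7] [0.0397]
[[0.5808, 0.2346, 0.133]] [23.8] [0.0348]
top [163 197] (np.float64(162.1869704602702), np.float64(197.7218914586673))
[[0.5848, 0.2371, 0.125]] [24.7] [0.0394]
side [208 239] (np.float64(207.79835457331828), np.float64(238.20799053610799))
[[0.5873, 0.2355, 0.125]] [21.2] [0.041]
[[0.5753, 0.2298, 0.167], [0.5523, 0.219, 0.167]] [ 19.2 -25.3] [0.0278 0.0037]
```

Emit:
servo_tool([
  [[6, 0, 0, 0, 0, 0, 0], [6, 0, 0, 0, 0, 0, 0], [6, 0, 0, 0, 0, 0, 0]],
])

```text
clock: 7.3
tcp_pos: [0.5575, 0.062, 0.2502]
tcp_rot: [-2.624, 1.727, 0.0]
force: [0.3, 0.1, -0.3]
grip_width: 0.702
```

```bash
python3 - <<'E'
from h import *
state()
rel((.56,.0611,.20),-66.7)
rel((.56,.0611,.149),-66.7)
E
```

```text
t7.30 tcp [0.5575 0.062  0.2502] yaw -66.71 z [-1.e-04  1.e-04 -1.e+00] F [ 0.3  0.1 -0.3] T [-0.03  0.04  0.05] w 0.702 j [ 0.07  0.4  -0.33  1.76  0.15  1.01 -1.49]
shift cm [ 0.18 -0.19  5.02] turn deg [ 0.    0.01 -0.01]
shift cm [ 0.18 -0.19 10.12] turn deg [ 0.    0.01 -0.01]
```

Emit:
servo_tool([
  [[6, 0.2, -0.2, 2, 0, 0, 0], [6, 0.2, -0.2, 5, 0, 0, 0], [6, 0.2, -0.2, 8, 0, 0, 0], [6, 0.2, -0.2, 9.5, 0, 0, 0], [6, 0.2, -0.2, 10.1, 0, 0, 0], [6, 0.2, -0.2, 10.1, 0, 0, 0], [6, 0.2, -0.2, 10.1, 0, 0, 0], [6, 0.2, -0.2, 10.1, 0, 0, 0]],
])

```text
clock: 8.1
tcp_pos: [0.5612, 0.0605, 0.1505]
tcp_rot: [-2.622, 1.728, -0.003]
force: [0.1, -0.5, -0.8]
grip_width: 0.702
```

```bash
python3 - <<'E'
from h import *
state()
rel((.56,.0611,.149),-66.7)
im,d=viewer.read_camera("side");crop(im,185,300,145,290,4.1,"pics/side7.png")
E
```

```text
t8.10 tcp [0.5612 0.0605 0.1505] yaw -66.78 z [ 2.4e-03  3.0e-04 -1.0e+00] F [ 0.1 -0.5 -0.8] T [ 0.07  0.   -0.02] w 0.702 j [ 0.04  0.53 -0.3   1.83  0.21  0.81 -1.53]
shift cm [-0.11  0.09  0.15] turn deg [-0.13 -0.04 -0.08]
```

View pics/side7.png

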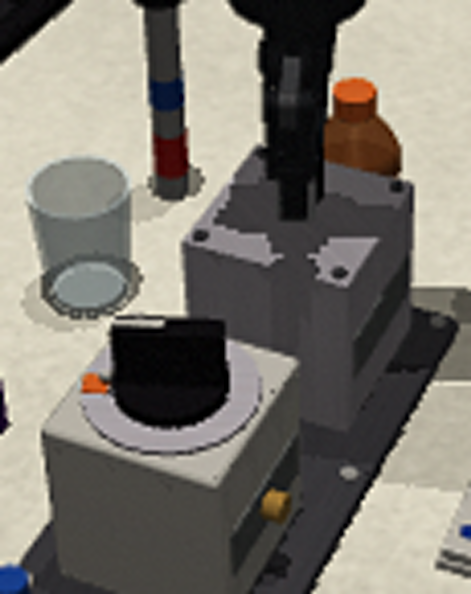

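Emit:
servo_tool([
  [[6, -0.1, 0.1, 0.1, 0, 0, 0], [6, -0.1, 0.1, 0.1, 0, 0, 0], [4, -0.1, 0.1, 0.1, 0, 0, 0], [3, -0.1, 0.1, 0.1, 0, 0, 0], [2.2, -0.1, 0.1, 0.1, 0, 0, 0], [2.2, -0.1, 0.1, 0.1, 0, 0, 0], [2.2, -0.1, 0.1, 0.1, 0, 0, 0], [2.2, -0.1, 0.1, 0.1, 0, 0, 0]],
], newtons=30)

```text
clock: 8.95
tcp_pos: [0.5591, 0.0608, 0.1484]
tcp_rot: [-2.623, 1.729, -0.0]
force: [-0.2, -0.2, 2.2]
grip_width: 0.318
```

```bash
python3 - <<'E'
from h import *
state()
o=telemetry.get_obs();r=R.from_rotvec(o['tcp_rot']);print("F tool",r.inv().apply(o['force']).round(2),"M tool",r.inv().apply(o['wrist_torque']).round(2))
im,d=viewer.read_camera("side");crop(im,185,300,145,290,4.1,"pics/side8.png")
E
```

```text
t8.95 tcp [0.5591 0.0608 0.1484] yaw -66.78 z [ 3.e-04  1.e-04 -1.e+00] F [-0.2 -0.2  2.2] T [0.01 0.05 0.03] w 0.318 j [ 0.04  0.53 -0.3   1.84  0.21  0.8  -1.53]
F tool [ 0.09  0.25 -2.22] M tool [-0.04 -0.04 -0.03]
```

View pics/side8.png

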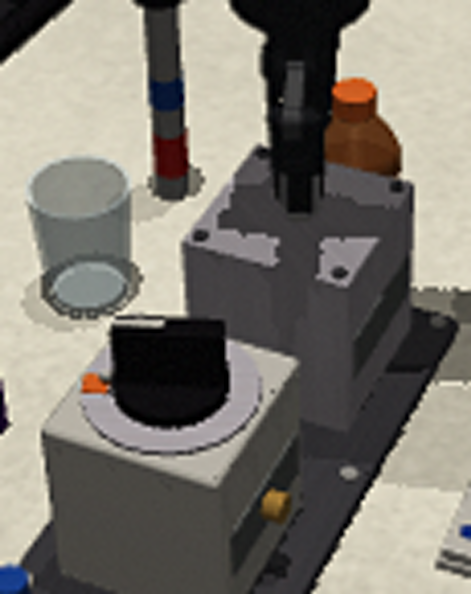

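Emit:
servo_tool([
  [[2.2, 0, 0, -0.2, 0, 0, 0], [2.2, 0, 0, -0.5, 0, 0, 0], [2.2, 0, 0, -0.8, 0, 0, 0], [2.2, 0, 0, -1, 0, 0, 0], [2.2, 0, 0, -1, 0, 0, 0]],
])

```text
clock: 9.5
tcp_pos: [0.559, 0.0608, 0.1585]
tcp_rot: [-2.623, 1.729, -0.0]
force: [0.1, -0.6, -3.7]
grip_width: 0.314
```

```bash
python3 - <<'E'
from h import *
state()
im,d=viewer.read_camera("side");crop(im,185,300,145,290,4.1,"pics/side9.png")
E
```

```text
t9.50 tcp [0.559  0.0608 0.1585] yaw -66.78 z [ 4.e-04  0.e+00 -1.e+00] F [ 0.1 -0.6 -3.7] T [-0.02 -0.02 -0.02] w 0.314 j [ 0.04  0.52 -0.3   1.83  0.2   0.82 -1.53]
```

View pics/side9.png

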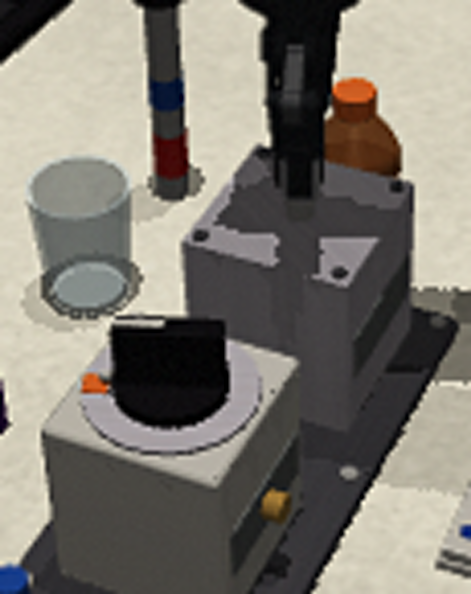

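Emit:
servo_tool([
  [[2.2, 0, 0, -0.3, 0, 0, 0], [2.2, 0, 0, -0.7, 0, 0, 0], [2.2, 0, 0, -1.1, 0, 0, 0], [2.2, 0, 0, -1.5, 0, 0, 0], [2.2, 0, 0, -1.8, 0, 0, 0], [2.2, 0, 0, -2, 0, 0, 0], [2.2, 0, 0, -2, 0, 0, 0], [2.2, 0, 0, -2, 0, 0, 0]],
])

```text
clock: 10.35
tcp_pos: [0.5589, 0.0608, 0.1782]
tcp_rot: [2.623, -1.729, -0.0]
force: [-0.6, 0.2, -4.2]
grip_width: 0.316
```

```bash
python3 - <<'E'
from h import *
state()
im,d=viewer.read_camera("side");crop(im,185,300,145,290,4.1,"pics/side10.png")
E
```

```text
t10.35 tcp [0.5589 0.0608 0.1782] yaw -66.77 z [-1.e-04 -0.e+00 -1.e+00] F [-0.6  0.2 -4.2] T [ 0.02 -0.02 -0.02] w 0.316 j [ 0.05  0.49 -0.31  1.82  0.19  0.86 -1.52]
```

View pics/side10.png

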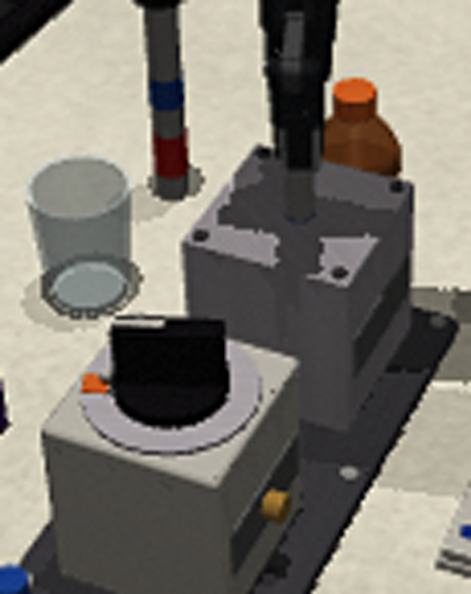

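Emit:
servo_tool([
  [[2.2, 0, 0, -0.3, 0, 0, 0], [2.2, 0, 0, -0.7, 0, 0, 0], [2.2, 0, 0, -1.1, 0, 0, 0], [2.2, 0, 0, -1.5, 0, 0, 0], [2.2, 0, 0, -1.9, 0, 0, 0], [2.2, 0, 0, -2.2, 0, 0, 0], [2.2, 0, 0, -2.4, 0, 0, 0], [2.2, 0, 0, -2.4, 0, 0, 0], [2.2, 0, 0, -2.4, 0, 0, 0], [2.2, 0, 0, -2.4, 0, 0, 0]],
])

```text
clock: 11.4
tcp_pos: [0.5588, 0.0608, 0.202]
tcp_rot: [2.623, -1.729, -0.001]
force: [-0.7, 0.0, -3.1]
grip_width: 0.318
```

```bash
python3 - <<'E'
from h import *
state()
im,d=viewer.read_camera("side");crop(im,185,300,145,290,4.1,"pics/side11.png");np.savez("pics/side11.npz",im=im)
K=4.1
print("mouth px in crop",((proj("side",[.56,.061,.122])[0]+.5-[185,145])*K).round(), "head underside expected", ((proj("side",[.559,.061,.122+.012+.054])[0]+.5-[185,145])*K).round())
im,d=viewer.read_camera("top");cv2.imwrite("pics/top11.png",im[:,:,::-1])
E
```

```text
t11.40 tcp [0.5588 0.0608 0.202 ] yaw -66.77 z [-4.e-04 -1.e-04 -1.e+00] F [-0.7  0.  -3.1] T [ 0.02 -0.08  0.03] w 0.318 j [ 0.06  0.46 -0.32  1.8   0.18  0.91 -1.51]
mouth px in crop [302. 214.] head underside expected [302. 119.]
```

View pics/side11.png

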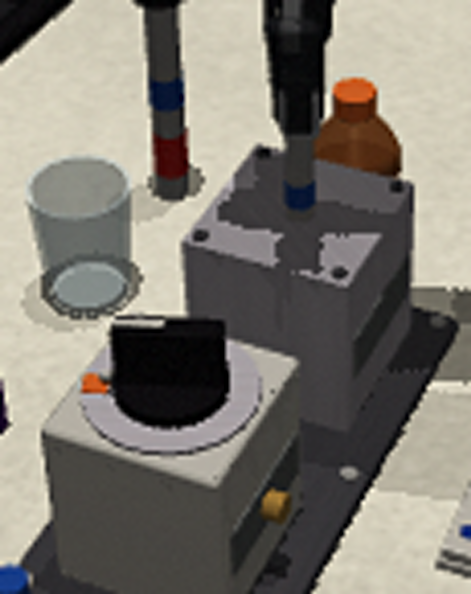

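View pics/top11.png

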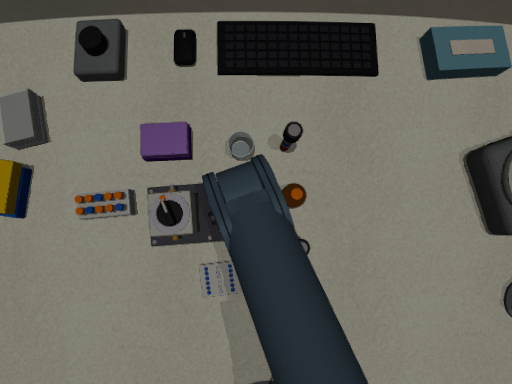

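```bash
python3 - <<'E'
from h import *
a=np.load("pics/side11.npz")['im'];crop(a,240,280,160,215,10,"pics/z11.png")
print(a[182:204,258])
E
```

```text
[[51 50 48]
 [50 49 47]
 [48 48 46]
 [51 50 48]
 [49 48 45]
 [51 50 48]
 [51 49 47]
 [50 48 47]
 [38 41 47]
 [ 7 20 51]
 [10 22 51]
 [11 22 51]
 [ 9 21 51]
 [ 6 21 50]
 [31 39 50]
 [53 50 47]
 [50 47 46]
 [58 56 57]
 [59 56 58]
 [60 57 59]
 [61 59 59]
 [60 57 59]]
```

View pics/z11.png

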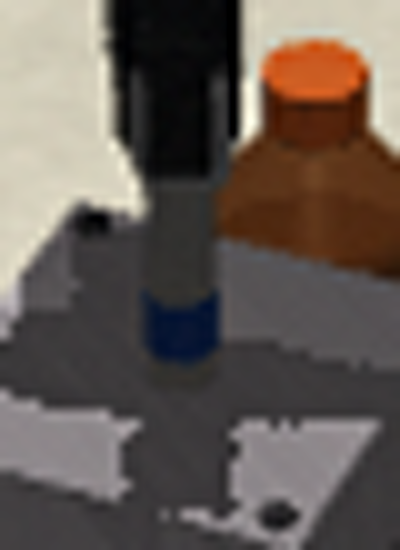

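Emit:
servo_tool([
  [[2.2, 0, 0, 0, 0, 0, 0], [2.2, 0, 0, 0, 0, 0, 0], [2.2, 0, 0, 0, 0, 0, 0], [2.2, 0, 0, 0, 0, 0, 0], [2.2, 0, 0, 0, 0, 0, 0], [2.2, 0, 0, 0, 0, 0, 0]],
])

```text
clock: 12.1
tcp_pos: [0.5589, 0.0608, 0.2022]
tcp_rot: [-2.623, 1.729, 0.0]
force: [-0.0, 0.1, -3.8]
grip_width: 0.321
```

```bash
python3 - <<'E'
from h import *
state()
a,d=viewer.read_camera("side");print(a[188:200,258])
b=np.load("pics/side11.npz")['im'];print(np.abs(a[160:215,240:280].astype(int)-b[160:215,240:280]).mean())
print(ctrl.hand_in())
E
```

```text
t12.10 tcp [0.5589 0.0608 0.2022] yaw -66.78 z [-0.  0. -1.] F [-0.   0.1 -3.8] T [0.02 0.04 0.02] w 0.321 j [ 0.06  0.46 -0.32  1.8   0.18  0.91 -1.51]
[[52 50 48]
 [52 50 48]
 [28 36 49]
 [ 6 20 50]
 [ 8 22 50]
 [10 24 51]
 [ 4 20 49]
 [ 9 21 49]
 [40 43 46]
 [51 49 46]
 [50 49 46]
 [58 56 57]]
1.5403030303030303
the job is handed in; nothing more can be done
None
```

I turned the knob about 55° clockwise onto the orange mark, then drew the piston about 54 mm and handed the job in at 12 s, still gripping it. No verdict was reported.

- **Knob:** After release, the top view put the pointer at 22–24° and the mark at 24.7°. The side view put the mark at 21.2°, with the pointer between 19° and 25°. The two cameras disagree by about 3°, but the pointer is within the 9° allowance either way. The knob and mark looked unchanged in the last close-up I viewed, with the piston fully drawn.
- **Piston:** The TCP (gripper reference point) rose 53.8 mm with the piston held. The side view shows the whole blue band, about 6–7 mm of bare rod below it and no red. The gripper carries the piston's weight of about 3.8 N with almost no sideways force. It held steady in a second look about 0.7 s later.
- **Bystanders:** In the last top view they stand where they did at the start. The arm partly hid the well plate and the look-alike piston on the robot's side. I judged this by eye rather than measuring their positions.

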